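Demould a cast candlestick and stand the pair on the drying board

TASK

Swing the hold-down bar on the open mould right round to the far side, as far as it goes, and leave it there, then lift the cast candlestick out of the mould cavity and stand it upright on its foot on the cork-topped board. After that pick up its fallen twin from the counter and stand it upright on the same board, both feet wholly on the board. The plaster chips: set both down gently, do not drop them or knock them over, and leave the other things on the counter where they are.

Things in the scene. Friction and masses are not known exactly. Their poses are not given: they have to be found in the camera images.
- mould: Open half mould, aluminium blocks on a wooden base 124 x 184 x 10 mm, fixed. Origin under its centre on the counter; x across, y lengthways, z up. The candlestick lies level along its +y (foot underside at y = -70 mm, its axis at x = 0, z = 43 mm, 1 to 2 mm play). Blocks, x -55 to 55 mm: 43 mm high at y -90 to -14 (foot pocket, waist channel), 33 mm high at y 56 to 84 (top end).
- mould_gap (a point): Point on the lying candlestick's axis at mould y = 35 mm, 43 mm above the counter, in the gap of the mould: from y = -14 to 56 mm there is only the base plate (10 mm high), open at both sides, so that fingers can take the 42 mm wide upper part by its upright sides there.
- hold_bar (a joint): Steel bar swinging level on an upright pivot on the mould. 0: across the candlestick's waist, from the pivot towards the mould's -x. Grows clockwise seen from above (over the mould's +y end, then out to +x) to a stop at 2.5 rad; starts at 0 to 0.3. About 1 N at the knob; stays where left. Bar 20 mm wide, 70 to 78 mm above the counter, its pad hangs to 66. Frees it beyond about 1.7 rad.
- bar_pivot (a point): Pivot axis of the bar, at mould x = 44, y = -30 mm, at the height of the bar's underside, 70 mm above the counter.
- bar_knob (a point): Top centre of the bar's round black upright knob: 20 mm diameter, 34 mm tall, its top 112 mm above the counter, 72 mm from the pivot axis.
- cast_stick: Cast plaster candlestick, off-white, 140 mm tall, 0.24 kg. Origin: centre of the foot's underside, z along its length to the top. Square foot 66 mm wide (z 0 to 18 mm), waist 28 mm (18 to 60), thick upper part 42 mm (60 to 140), all parallel to its x, y. It begins lying in the mould, its z along the mould's +y (to the robot's left), two of its sides upright.
- fallen_stick: Cast plaster candlestick, off-white, 140 mm tall, 0.24 kg. Origin: centre of the foot's underside, z along its length to the top. Square foot 66 mm wide (z 0 to 18 mm), waist 28 mm (18 to 60), thick upper part 42 mm (60 to 140), all parallel to its x, y. It begins toppled on the counter at the left, z pointing right (-y, within 0.4 rad) and 0.098 rad down, two sides upright.
- cast_stick_mid (a point): Middle of the cast candlestick's length, on its axis, 70 mm from the underside of its foot.
- board: Low board, wood with a cork top, 170 x 240 x 12 mm, fixed to the counter between mould and fallen candlestick; place and yaw vary. Origin: under its centre on the counter; x short side, y long side, z up; its top is at z = 12 mm.
- price_roll: Roll of price stickers, diameter 62 mm, 26 mm high, loose bystander; origin under its centre.
- desk_bell: White desk bell, diameter 66 mm, 50 mm high, loose bystander; origin under its centre.
- marker: Marker pen, 136 mm long (along its y), 11 mm thick, loose bystander at the back left; origin under its centre.
Mind the look-alikes: they are no part of the job. Leave any turquoise look-alike of the fallen_stick alone.

How it is judged:
By the outcome, as a careful person would: the job done as asked, in the order asked, and still so for the second after the job is handed in, with the robot touching nothing.
It also fails if it takes over 72 s, if anything falls off the work surface, if the arm or the gripper's body presses on something with over 40 N, if the wrist force passes 120 N, or if a joint passes its speed limit or range.

ROBOT

A 6-joint arm with a two-finger parallel gripper is mounted at the origin on a cart in front of the work surface, level with it; the furniture and walls round the work are solid. World frame = base frame: x ahead of the robot, y to its left, z up, the work surface at z = 0. Lengths are in mm, angles in rad, forces in N, time in s.
With the tool pointing down it reaches from about 300 to 750 mm from the base axis. Payload 8.5 kg.
Tool frame: the origin (TCP) lies on the centre line of the jaws, within the pads' length; the fingertips stand r.tips_ahead ahead of it and the grasp point (between the pads) lies 5 mm behind it (r.tips_ahead is the distance from the TCP to the fingertips, in mm); z points along the fingers, y is the line along which they close (so a half turn about z gives the same grasp; the last joint's range is limited). The gripper opens to 85 mm and grips with 20 to 120 N. Pads are 22 mm wide; open, the fingers measure 114 mm over their backs; the gripper's body (76 mm by 85 mm) begins 54 mm behind the grasp point. The pads swing forward as they close: fully open they stand 13 mm farther back than shut.
Start: joints at [0.935, 0.381, 1.297, -0, 1.464, -0.215], TCP at [224.659, 502.005, 245.322] pointing down, gripper open.
Joint ranges: [-3.11, 3.11], [-0.89, 2.33], [0.22, 2.48], [-1.42, 4.56], [0.17, 2.85], [-2.88, 2.88]. Speed limits (rad/s): [2.39, 2.39, 3.14, 3.14, 3.14, 3.14].

INTERFACE

Orientations are given as a 3x3 rotation matrix whose columns are the frame's x, y, z axes.
In Python, from station import r gives the robot as it stands.
- The arm moves only by the shell command python3 -m pendant 'ROWS' [FORCE]. ROWS is a JSON object of lists of equal length, an entry for each row: "offset": the shift along the tool's x, y, z each as a share of 25 mm, from -1 to 1, a list of three; "rot": the turn, a rotation vector about the tool's x, y, z each as a share of 0.12 rad, from -1 to 1, a list of three; "jaw": the closure, from -1 (fully open) to 1 (shut). In form: {"offset": [[x, y, z], ...], "rot": [[wx, wy, wz], ...], "jaw": [jaw, ...]}. A call has exactly 8 rows; each row shifts and turns the commanded pose from where the row before left it, along the tool's axes as they then stand; what a row does not reach is not made up. A row lasts 1/12 s, in which the tool goes at most 41.7 mm and 7.16 degrees, less where a joint would pass 70% of its speed; a pose out of reach is approached as far as the arm can. A call with a number of a shift or a turn outside -1 to 1 is refused whole. A call with a gripper value outside its range is refused whole. The fingers move at their own pace and stop on an object; FORCE is the grip in N (left out, the last holds). Time passes only in rows, so rows that do not move let the fingers close, or fill a call up. It gives the time, the measured TCP pose, the force, the opening and the grip force at its end, in the units of the state.
- r.observe(): the state, without advancing time (a new reading comes with each control period).
- r.snapshot(name): name is "scene" or "top"; returns the picture (480x640x3 uint8, red, green, blue); there is no depth.
- r.camera_params(name): a dict with "fovy" (degrees; the focal length in pixels is half the picture's height over the tangent of half this angle, whatever the lens; pixels are square), "cx", "cy" (the principal point, pixels), "world_from_camera" (4x4, takes a point from camera to world coordinates). Camera axes: x right, y up, looking along -z (the intrinsics and any distortion apply to the point x, -y, -z); pixel columns grow to the right and rows downward; lengths in mm; the calibration is good to about 2 mm. A picture is of the moment at which its call begins. camera_params takes no time and is no camera call.
- r.close_job(): hands the job in; it is judged then, once.
The state is a dict: "t": time; "joint_positions": joint angles; "joint_velocities": joint speeds; "effort": joint torques, N m; "tool_pos": TCP position; "eef_rot": TCP orientation; "wrist_force": force on the tool from outside, world axes, zero at the start; "moment": the same for the moment, N m; "opening": opening from 0.0 (shut) to 1.0 (fully open); "finger_force": force on a finger pad.
Only numpy, scipy, OpenCV 4.12 (cv2) and the standard library are available. Lean on these libraries where they do the work, as an engineer would, in place of code of your own. Each camera call takes 0.05 s, during which the arm holds its last target. There are 200 camera calls.

## Working session

There is one attempt and no reset: what is moved stays moved. The work goes in short steps, Python scripts to look and compute and a shell command to move; the robot and the scene stay as the last step left them, time stands still between calls to the robot, and variables do not carry over. Pictures are saved under pics/ and viewed, at most 10 in all, crops included, and the job is handed in when it is done.

```bash
ls; mkdir -p pics; python3 - <<'E'
from station import r
import cv2,numpy as np
np.set_printoptions(precision=3,suppress=True)
for n in("scene","top"):
    im=r.snapshot(n); cv2.imwrite(f"pics/{n}0.png",im[:,:,::-1]); p=r.camera_params(n); print(n,p)
print(r.tips_ahead,r.observe())
E
```

```text
pics
scene {'fovy': 49.104758953741985, 'cx': 323.3151742707292, 'cy': 250.60614691328956, 'world_from_camera': array([[    0.837,     0.229,    -0.497,  -309.852],
       [   -0.547,     0.369,    -0.752, -1261.691],
       [    0.011,     0.901,     0.434,   915.795],
       [    0.   ,     0.   ,     0.   ,     1.   ]])}
top {'fovy': 43.743279654726265, 'cx': 319.6488503112241, 'cy': 233.1583623453052, 'world_from_camera': array([[  -0.203,    0.801,   -0.563, -290.118],
       [  -0.979,   -0.176,    0.103,  305.396],
       [  -0.016,    0.572,    0.82 , 1415.752],
       [   0.   ,    0.   ,    0.   ,    1.   ]])}
14.0 {'t': 0.1, 'joint_positions': array([ 0.935,  0.381,  1.298,  0.   ,  1.464, -0.215]), 'joint_velocities': array([ 0.   , -0.003, -0.002,  0.001,  0.   , -0.001]), 'effort': array([  0.004, -44.922, -23.166,  -0.   ,   0.004,  -0.   ]), 'tool_pos': array([224.525, 501.827, 244.789]), 'eef_rot': array([[-0.913,  0.409, -0.001],
       [ 0.409,  0.913, -0.001],
       [ 0.   , -0.001, -1.   ]]), 'wrist_force': array([ 0.151,  0.622, -0.37 ]), 'moment': array([-0.027, -0.043, -0.025]), 'finger_force': 0.0, 'opening': 0.998242844338}
```

View pics/scene0.png

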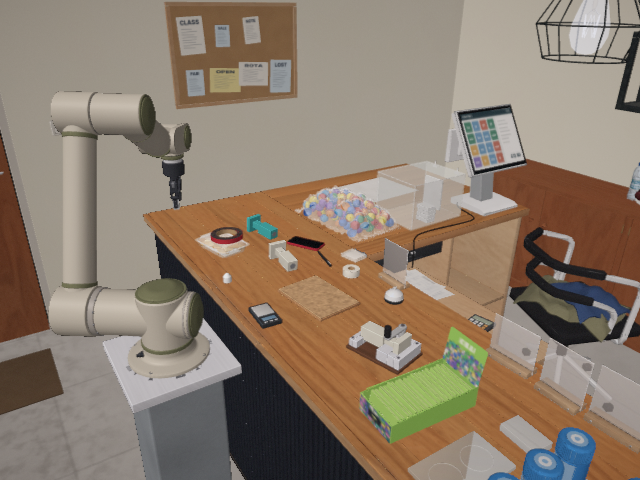

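View pics/top0.png

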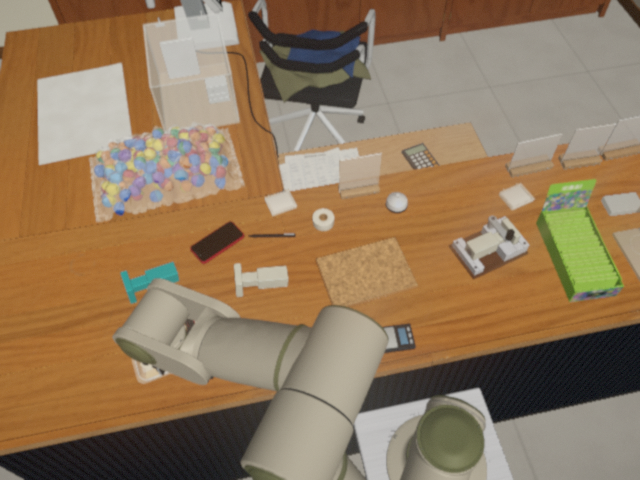

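The scene view shows the mould at about (384,345), the board at (318,297), the off-white stick at (284,256) and a turquoise look-alike at (262,227). In the top view the mould is at (490,245), the board at (366,271), the off-white stick at (262,279) and the turquoise one at (150,280). The off-white one, foot to the left and pointing right, fits the fallen_stick description. I'll confirm that in an enlarged crop.

```bash
python3 - <<'E'
import cv2,numpy as np
t=cv2.imread("pics/top0.png");s=cv2.imread("pics/scene0.png")
def c(im,x,y,w,h,k): return cv2.resize(im[y:y+h,x:x+w],(w*k,h*k),interpolation=cv2.INTER_CUBIC)
A=c(t,440,205,100,75,4);B=c(t,225,250,100,75,4);C=c(s,335,310,100,75,4);D=c(s,240,215,100,75,4)
cv2.imwrite("pics/crop0.png",np.vstack([np.hstack([A,B]),np.hstack([C,D])]))
E
```

```text
(no output)
```

View pics/crop0.png

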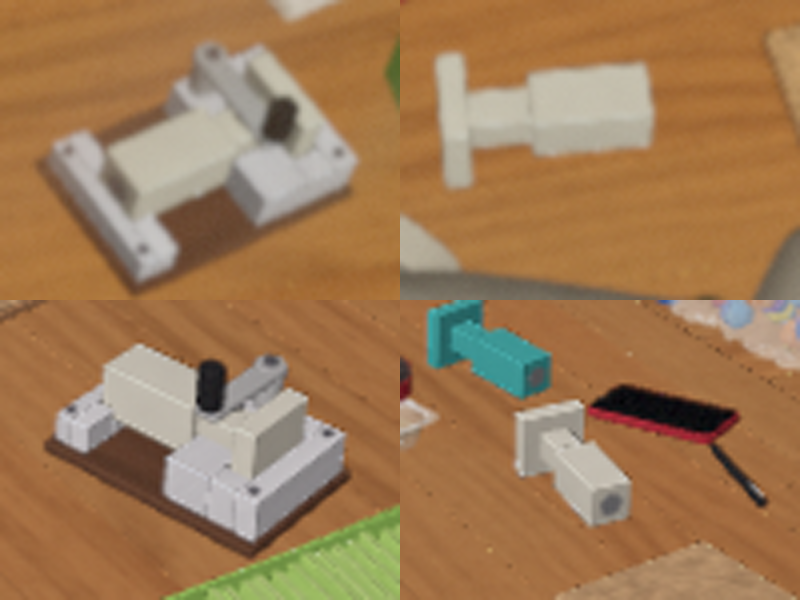

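The crop shows the bar across the waist, with its pivot at top (492,217) and its knob at (511,231). It also confirms the off-white stick, foot on the left, as the fallen one; the turquoise one is to be left alone. Next I measure.

```bash
cat > h.py <<'E'
import cv2,numpy as np
from station import r
np.set_printoptions(precision=3,suppress=True)
def ray(n,px):
    p=r.camera_params(n);f=240/np.tan(np.radians(p["fovy"]/2));px=np.atleast_2d(px).astype(float)
    M=p["world_from_camera"];d=np.c_[(px[:,0]-p["cx"])/f,-(px[:,1]-p["cy"])/f,-np.ones(len(px))]@M[:3,:3].T
    return M[:3,3],d/np.linalg.norm(d,axis=1)[:,None]
def plane(n,px,z):
    o,d=ray(n,px); return o+d*((z-o[2])/d[:,2])[:,None]
def tri(a,b):
    o1,d1=ray("top",a);o2,d2=ray("scene",b);d1=d1[0];d2=d2[0]
    s=np.linalg.lstsq(np.c_[d1,-d2],o2-o1,rcond=None)[0]
    p=o1+s[0]*d1;q=o2+s[1]*d2
    return (p+q)/2,np.linalg.norm(p-q)
E
python3 - <<'E'
from h import *
T=lambda X,Y,u,v:(u+X/4-.4,v+Y/4-.4)
A=lambda X,Y:T(X,Y,440,205);B=lambda X,Y:T(X-400,Y,225,250);C=lambda X,Y:T(X,Y-300,335,310);D=lambda X,Y:T(X-400,Y-300,240,215)
for n,a,b in [("knobtop",A(285,102),C(211,365)),("pivot",A(211,50),C(272,362)),("baseL(-x? +y)",A(40,162),C(47,445)),
 ("stick topend near",A(135,213),C(103,360)),("upper foot side -x",A(205,170),C(197,392)),
 ("fal +x end top",B(648,64),D(630,482)),("fal -x end top",B(653,125),D(592,487)),("fal -x waist side top",B(532,135),D(556,462)),("foot top +x",B(460,54),D(584,403)),("foot top -x",B(468,165),D(517,416))]:
    print(n,*tri(a,b))
print("baseBottom",plane("top",A(135,290),10),"scene L,B,R",plane("scene",[C(47,445),C(252,550),C(348,472)],10))
t=cv2.imread("pics/top0.png");hsv=cv2.cvtColor(t,cv2.COLOR_BGR2HSV)
s=cv2.imread("pics/scene0.png");hs=cv2.cvtColor(s,cv2.COLOR_BGR2HSV)
print("cork",hsv[270,366],"wood",hsv[300,430],"white",hsv[277,270],hsv[240,490],"base",hsv[255,497]); print(hs[297,318],hs[320,340])
# cork texture: wood sat vs cork sat
for n,im,(x,y,w,h),z in [("top",hsv,(300,225,135,95),12),("scene",hs,(265,265,110,65),12)]:
    q=im[y:y+h,x:x+w].astype(int);c=im[270,366] if n=="top" else im[297,318]
    sm=cv2.medianBlur(im,5)[y:y+h,x:x+w]
    print(n,np.median(sm[h//2-10:h//2+10,w//2-10:w//2+10],axis=(0,1)),np.median(sm[:8],axis=(0,1)),np.median(sm[-8:],axis=(0,1)))
E
```

```text
knobtop [ 503.135 -355.426  112.105] 3.2283565974411164
pivot [ 575.117 -339.067   79.63 ] 3.1414337660924048
baseL(-x? +y) [ 513.726 -213.173  -10.17 ] 93.08072106393875
stick topend near [ 481.099 -253.78    60.016] 14.814635699765285
upper foot side -x [ 512.679 -317.022   53.916] 24.39782286062815
fal +x end top [567.751 241.085  39.603] 0.4872002992793359
fal -x end top [525.015 245.108  40.853] 9.478920130799882
fal -x waist side top [535.137 325.89   32.51 ] 1.806234276612121
foot top +x [587.091 363.255  66.784] 2.694582233347753
foot top -x [510.267 368.05   65.603] 16.177754354612347
baseBottom [[ 442.251 -249.798   10.   ]] scene L,B,R [[ 437.566 -257.836   10.   ]
 [ 485.674 -428.196   10.   ]
 [ 600.034 -398.392   10.   ]]
cork [ 16 117 172] wood [ 15 166 163] white [ 25  28 197] [ 22  30 194] base [ 12 126 107]
[ 15 104 176] [ 13 150 160]
top [ 17. 118. 182.] [ 15. 164. 169.] [ 16. 152. 168.]
scene [ 15.  106.  172.5] [ 14. 150. 161.] [ 14. 150. 162.]
```

```bash
python3 - <<'E'
from h import *
T=lambda X,Y,u,v:(u+X/4-.4,v+Y/4-.4)
A=lambda X,Y:T(X,Y,440,205);B=lambda X,Y:T(X-400,Y,225,250);C=lambda X,Y:T(X,Y-300,335,310);D=lambda X,Y:T(X-400,Y-300,240,215)
print("baseL top",plane("top",[A(40,162),A(135,293)],10))
print("baseB tri R", plane("top",[A(352,188)],10))
for n in("top","scene"):
    im=cv2.imread(f"pics/{n}0.png");h=cv2.cvtColor(cv2.GaussianBlur(im,(5,5),0),cv2.COLOR_BGR2HSV)
    x,y,w,hh=(300,225,135,95) if n=="top" else (265,265,110,65)
    m=np.zeros(h.shape[:2],np.uint8);m[y:y+hh,x:x+w]=((h[y:y+hh,x:x+w,1]<136)&(h[y:y+hh,x:x+w,2]>130)&(h[y:y+hh,x:x+w,1]>60))*255
    m=cv2.morphologyEx(cv2.morphologyEx(m,cv2.MORPH_CLOSE,np.ones((5,5))),cv2.MORPH_OPEN,np.ones((7,7)))
    c=max(cv2.findContours(m,0,1)[0],key=cv2.contourArea)[:,0]
    P=plane(n,c,12)[:,:2].astype(np.float32); print("board",n,cv2.minAreaRect(P))
    for nm,box,z in (("fal",(225,255,70,45) if n=="top" else (265,236,40,40),45),):
        x,y,w,hh=box;g=(h[y:y+hh,x:x+w,1]<85).astype(np.uint8)
        c=max(cv2.findContours(g,0,1)[0],key=cv2.contourArea)[:,0]+[x,y]
        print(nm,n,cv2.boundingRect(c),cv2.minAreaRect(plane(n,c,z)[:,:2].astype(np.float32)))
print("end tops scene z41.8",plane("scene",[D(592,487),D(630,482)],41.8),"top",plane("top",[B(648,64)],41.8))
print("foot tops scene",plane("scene",[D(517,416),D(584,403)],67),"top",plane("top",[B(437,57),B(460,54)],67))
print("upper footside +x z49.7",plane("top",[B(528,70)],49.7))
# edges of fallen upper part in top view: +x top edge line (z 42-50)
E
```

```text
baseL top [[ 555.434 -220.943   10.   ]
 [ 440.015 -248.981   10.   ]]
baseB tri R [[ 488.379 -425.437   10.   ]]
board top ((512.2933349609375, 32.16905212402344), (182.9292755126953, 239.36422729492188), 5.696814060211182)
fal top (234, 263, 54, 34) ((546.7365112304688, 313.78887939453125), (140.1875457763672, 103.29647827148438), 86.99359130859375)
board scene ((516.8780517578125, 22.944366455078125), (176.51937866210938, 246.35826110839844), 5.6134138107299805)
fal scene (269, 240, 28, 31) ((532.2000732421875, 302.4087219238281), (258.9779052734375, 91.78927612304688), 74.72704315185547)
end tops scene z41.8 [[530.408 246.762  41.8  ]
 [565.221 237.142  41.8  ]] top [[566.664 241.139  41.8  ]]
foot tops scene [[519.682 371.57   67.   ]
 [588.735 363.965  67.   ]] top [[586.302 378.758  67.   ]
 [585.372 363.459  67.   ]]
upper footside +x z49.7 [[574.255 321.114  49.7  ]]
```

```bash
python3 -m pendant '{"offset":[[0,0,0],[0,0,0],[0,0,0],[0,0,0],[0,0,0],[0,0,0],[0,0,0],[0,0,0]],"rot":[[0,0,0.92],[0,0,0.92],[0,0,0.92],[0,0,0.92],[0,0,0.92],[0,0,0.92],[0,0,0.92],[0,0,0.92]],"jaw":[-1,-1,-1,-1,-1,-1,-1,-1]}' 20
for i in 1; do python3 -m pendant '{"offset":[[-1,0.05,0.1],[-1,0.05,0.1],[-1,0.05,0.1],[-1,0.05,0.1],[-1,0.05,0.1],[-1,0.05,0.1],[-1,0.05,0.1],[-1,0.05,0.1]],"rot":[[0,0,0],[0,0,0],[0,0,0],[0,0,0],[0,0,0],[0,0,0],[0,0,0],[0,0,0]],"jaw":[-1,-1,-1,-1,-1,-1,-1,-1]}'; done
python3 -c "
from h import *
print(r.observe())"
```

```text
t: 0.77
tool_pos: [224.5, 501.9, 244.9]
eef_rot: [[-0.258, 0.966, -0.001], [0.966, 0.258, -0.001], [-0.001, -0.001, -1.0]]
wrist_force: [-1.0, -0.6, 0.1]
opening: 1.001
finger_force: 0.0
t: 1.43
tool_pos: [287.0, 310.5, 225.0]
eef_rot: [[-0.264, 0.965, -0.0], [0.965, 0.264, -0.0], [-0.0, -0.001, -1.0]]
wrist_force: [1.6, -0.3, 0.2]
opening: 0.999
finger_force: 0.0
{'t': 1.4333, 'joint_positions': array([ 0.543,  0.176,  1.657, -0.   ,  1.309,  0.276]), 'joint_velocities': array([-0.708, -0.237,  0.404, -0.005, -0.171, -0.702]), 'effort': array([  5.471, -30.764, -21.968,   0.057,   0.284,   0.975]), 'tool_pos': array([287.003, 310.494, 225.004]), 'eef_rot': array([[-0.264,  0.965, -0.   ],
       [ 0.965,  0.264, -0.   ],
       [-0.   , -0.001, -1.   ]]), 'wrist_force': array([ 1.609, -0.306,  0.174]), 'moment': array([ 0.035, -0.005, -0.036]), 'finger_force': 0.0, 'opening': 0.9988112022549966}
```

```bash

python3 -m pendant '{"offset":[[-1,0.05,0],[-1,0.05,0],[-1,0.05,0],[-1,0.05,0],[-1,0.05,0],[-1,0.05,0],[-1,0.05,0],[-1,0.05,0]],"rot":[[0,0,0],[0,0,0],[0,0,0],[0,0,0],[0,0,0],[0,0,0],[0,0,0],[0,0,0]],"jaw":[-1,-1,-1,-1,-1,-1,-1,-1]}' >/dev/null
python3 -m pendant '{"offset":[[-1,0.05,0],[-1,0.05,0],[-1,0.05,0],[-1,0.05,0],[-1,0.05,0],[-1,0.05,0],[-1,0.05,0],[-1,0.05,0]],"rot":[[0,0,0],[0,0,0],[0,0,0],[0,0,0],[0,0,0],[0,0,0],[0,0,0],[0,0,0]],"jaw":[-1,-1,-1,-1,-1,-1,-1,-1]}' >/dev/null
python3 -m pendant '{"offset":[[-1,0.05,0.2],[-1,0.05,0.2],[-1,0.05,0.2],[-1,0.05,0.2],[-1,0.05,0.2],[-1,0.05,0.2],[-1,0.05,0.2],[-1,0.05,0.2]],"rot":[[0,0,0],[0,0,0],[0,0,0],[0,0,0],[0,0,0],[0,0,0],[0,0,0],[0,0,0]],"jaw":[-0.3,-0.3,-0.3,-0.3,-0.3,-0.3,-0.3,-0.3]}' 
python3 -m pendant '{"offset":[[-0.8,0,0.2],[-0.8,0,0.2],[-0.8,0,0.2],[-0.8,0,0.2],[-0.5,0,0.2],[0,0,0],[0,0,0],[0,0,0]],"rot":[[0,0,0],[0,0,0],[0,0,0],[0,0,0],[0,0,0],[0,0,0],[0,0,0],[0,0,0]],"jaw":[-0.3,-0.3,-0.3,-0.3,-0.3,-0.3,-0.3,-0.3]}'
```

```text
t: 3.43
tool_pos: [474.3, -260.3, 184.7]
eef_rot: [[-0.263, 0.965, -0.001], [0.965, 0.263, 0.001], [0.001, -0.0, -1.0]]
wrist_force: [0.2, -0.3, 0.2]
opening: 0.653
finger_force: 0.0
t: 4.1
tool_pos: [498.4, -347.5, 160.4]
eef_rot: [[-0.264, 0.965, -0.0], [0.965, 0.264, 0.0], [0.001, -0.0, -1.0]]
wrist_force: [-0.1, -0.2, -0.1]
opening: 0.649
finger_force: 0.0
```

```bash

python3 -m pendant '{"offset":[[-0.35,0.1,0.3],[0,0,0.6],[0,0,0.6],[0,0,0.5],[0,0,0.4],[0,0,0.1],[0,0,0],[0,0,0]],"rot":[[0,0,0],[0,0,0],[0,0,0],[0,0,0],[0,0,0],[0,0,0],[0,0,0],[0,0,0]],"jaw":[-0.3,-0.3,-0.3,-0.3,-0.3,-0.3,-0.3,-0.3]}' 20
python3 -m pendant '{"offset":[[0,0,0],[0,0,0],[0,0,0],[0,0,0],[0,0,0],[0,0,0],[0,0,0],[0,0,0]],"rot":[[0,0,0],[0,0,0],[0,0,0],[0,0,0],[0,0,0],[0,0,0],[0,0,0],[0,0,0]],"jaw":[1,1,1,1,1,1,1,1]}' 20
python3 - <<'E'
from h import *
s=r.snapshot("scene")[:,:,::-1];t=r.snapshot("top")[:,:,::-1]
cv2.imwrite("pics/t1.png",t);cv2.imwrite("pics/s1.png",s)
c=lambda im,x,y,w,h:cv2.resize(im[y:y+h,x:x+w],(w*4,h*4),interpolation=cv2.INTER_CUBIC)
cv2.imwrite("pics/crop1.png",np.hstack([c(t,440,180,100,120),c(s,335,250,100,120)]))
E
```

```text
t: 4.77
tool_pos: [503.6, -356.3, 98.4]
eef_rot: [[-0.264, 0.965, 0.001], [0.965, 0.264, -0.001], [-0.001, 0.0, -1.0]]
wrist_force: [-0.3, 0.0, 0.0]
opening: 0.649
finger_force: 0.0
t: 5.43
tool_pos: [501.7, -356.8, 98.6]
eef_rot: [[-0.263, 0.965, -0.003], [0.965, 0.263, -0.001], [-0.0, -0.003, -1.0]]
wrist_force: [-10.4, -1.9, 5.5]
opening: 0.226
finger_force: 22.3
```

View pics/crop1.png

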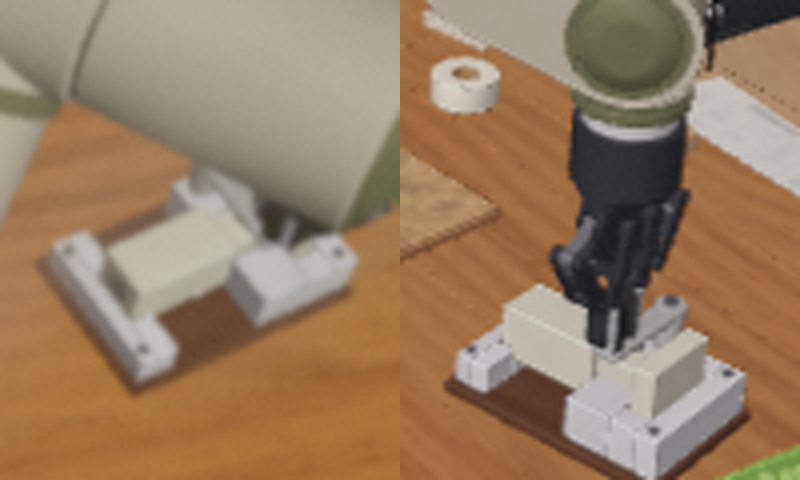

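```bash
python3 - <<'E'
from h import *
th=.04+np.arange(25)*.1045
P=2.88*np.c_[np.sin(th),-np.cos(th)];print(np.diff(P,axis=0).round(2).tolist())
E
```

```text
[[0.3, 0.03], [0.3, 0.06], [0.29, 0.09], [0.28, 0.12], [0.26, 0.15], [0.25, 0.17], [0.23, 0.2], [0.2, 0.22], [0.18, 0.24], [0.15, 0.26], [0.13, 0.27], [0.1, 0.28], [0.07, 0.29], [0.04, 0.3], [0.0, 0.3], [-0.03, 0.3], [-0.06, 0.3], [-0.09, 0.29], [-0.12, 0.28], [-0.15, 0.26], [-0.17, 0.25], [-0.2, 0.23], [-0.22, 0.21], [-0.24, 0.18]]
```

```bash

python3 -m pendant '{"offset":[[0.3,0.03,0],[0.3,0.06,0],[0.29,0.09,0],[0.28,0.12,0],[0.26,0.15,0],[0.25,0.17,0],[0.23,0.2,0],[0.2,0.22,0]],"rot":[[0,0,0],[0,0,0],[0,0,0],[0,0,0],[0,0,0],[0,0,0],[0,0,0],[0,0,0]],"jaw":[1,1,1,1,1,1,1,1]}' 20
python3 -m pendant '{"offset":[[0.18,0.24,0],[0.15,0.26,0],[0.13,0.27,0],[0.1,0.28,0],[0.07,0.29,0],[0.04,0.3,0],[0,0.3,0],[-0.03,0.3,0]],"rot":[[0,0,0],[0,0,0],[0,0,0],[0,0,0],[0,0,0],[0,0,0],[0,0,0],[0,0,0]],"jaw":[1,1,1,1,1,1,1,1]}' 20
```

```text
t: 6.2
tool_pos: [508.9, -295.7, 98.0]
eef_rot: [[-0.263, 0.965, -0.014], [0.965, 0.263, 0.007], [0.01, -0.012, -1.0]]
wrist_force: [-25.8, 10.4, 14.0]
opening: 0.224
finger_force: 24.6
t: 6.87
tool_pos: [563.3, -266.9, 97.5]
eef_rot: [[-0.263, 0.965, -0.004], [0.965, 0.263, 0.003], [0.004, -0.003, -1.0]]
wrist_force: [-4.1, 5.2, 1.3]
opening: 0.227
finger_force: 22.6
```

```bash

python3 -m pendant '{"offset":[[-0.06,0.3,0],[-0.09,0.29,0],[-0.12,0.28,0],[-0.15,0.26,0],[-0.17,0.25,0],[-0.2,0.23,0],[-0.22,0.21,0],[-0.24,0.18,0]],"rot":[[0,0,0],[0,0,0],[0,0,0],[0,0,0],[0,0,0],[0,0,0],[0,0,0],[0,0,0]],"jaw":[1,1,1,1,1,1,1,1]}' 20
python3 - <<'E'
from h import *
from scipy.optimize import least_squares
Q=np.array([[501.7,-356.8],[508.9,-295.7],[563.3,-266.9],r.observe()["tool_pos"][:2]])
s=least_squares(lambda p:np.hypot(*(Q-p[:2]).T)-72,[572,-340]);c=s.x
print(c,s.fun,np.unwrap(np.arctan2(*(Q-c).T[::-1])))
E
```

```text
t: 7.53
tool_pos: [617.2, -283.3, 97.1]
eef_rot: [[-0.264, 0.964, -0.012], [0.964, 0.264, 0.006], [0.009, -0.01, -1.0]]
wrist_force: [-40.9, 18.2, 15.7]
opening: 0.222
finger_force: 25.8
[ 569.67  -337.312] [-1.291  1.652 -1.3    0.007] [-2.862 -3.742 -4.622 -5.434]
```

```bash

python3 -m pendant '{"offset":[[0,0,0],[0,0,0],[0,0,0],[0,0,-0.4],[0,0,-0.6],[0,0,-0.8],[0,0,-0.8],[0,0,-0.4]],"rot":[[0,0,0],[0,0,0],[0,0,0],[0,0,0],[0,0,0],[0,0,0],[0,0,0],[0,0,0]],"jaw":[-0.3,-0.3,-0.3,-0.3,-0.3,-0.3,-0.3,-0.3]}' 20
python3 -m pendant '{"offset":[[0,-1,-0.5],[0,-1,-0.5],[0,-1,0],[0,-1,0],[0,-0.5,0],[0,0,0],[0,0,0],[0,0,0]],"rot":[[0,0,0],[0,0,0],[0,0,0],[0,0,0],[0,0,0],[0,0,0],[0,0,0],[0,0,0]],"jaw":[-1,-1,-1,-1,-1,-1,-1,-1]}' 60
python3 - <<'E'
from h import *
s=r.snapshot("scene")[:,:,::-1];t=r.snapshot("top")[:,:,::-1]
cv2.imwrite("pics/t2.png",t);cv2.imwrite("pics/s2.png",s)
c=lambda im,x,y,w,h:cv2.resize(im[y:y+h,x:x+w],(w*4,h*4),interpolation=cv2.INTER_CUBIC)
cv2.imwrite("pics/crop2.png",np.hstack([c(t,440,180,100,120),c(s,335,250,100,120)]))
E
```

```text
t: 8.2
tool_pos: [621.6, -285.6, 176.6]
eef_rot: [[-0.264, 0.965, 0.004], [0.965, 0.264, -0.003], [-0.004, 0.004, -1.0]]
wrist_force: [-0.0, -0.4, -0.1]
opening: 0.649
finger_force: 0.0
t: 8.87
tool_pos: [513.0, -314.7, 198.0]
eef_rot: [[-0.264, 0.965, 0.001], [0.965, 0.264, -0.0], [-0.0, 0.001, -1.0]]
wrist_force: [-0.0, -0.1, 0.2]
opening: 0.997
finger_force: 0.0
```

View pics/crop2.png

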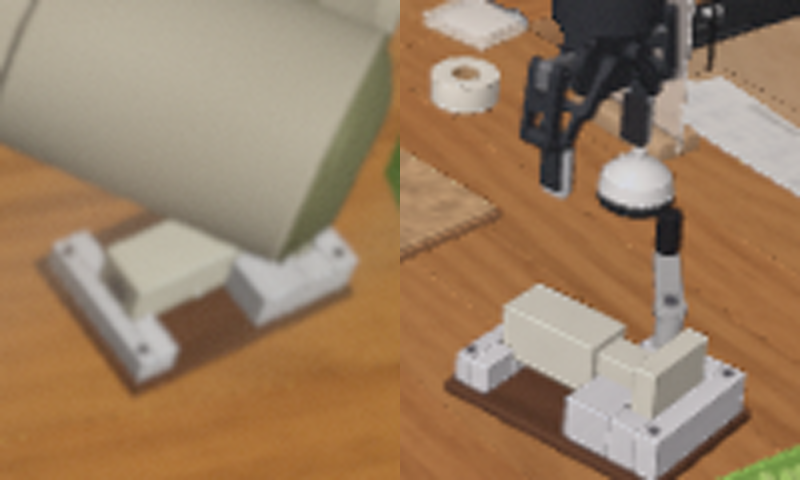

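```bash
python3 - <<'E'
from h import *
C=lambda X,Y:(335+(X-400)/4-.4,250+Y/4-.4);A=lambda X,Y:(440+X/4-.4,180+Y/4-.4)
P=plane("scene",[C(503,312),C(540,286),C(623,325),C(594,348)],64);print("upper top face",P,P.mean(0))
print("tops",plane("top",[A(105,250),A(135,290)],64))
print("tri +y-x corner",tri(A(131,290),C(503,312)))
k=plane("scene",[C(669,212)],112)[0];print("knob",k)
c=np.array([571,-338.5]);print("dir",np.degrees(np.arctan2(*(k[:2]-c)[::-1])), "expected",15.2+180-143.2)
E
```

```text
upper top face [[ 477.954 -267.528   64.   ]
 [ 521.144 -254.944   64.   ]
 [ 540.499 -326.22    64.   ]
 [ 505.155 -337.225   64.   ]] [ 511.188 -296.479   64.   ]
tops [[ 522.887 -246.828   64.   ]
 [ 487.866 -255.414   64.   ]]
tri +y-x corner (array([ 490.399, -255.412,   54.776]), np.float64(5.91656695418719))
knob [ 614.813 -284.316  112.   ]
dir 51.041038491554815 expected 52.0
```

```bash

python3 -m pendant '{"offset":[[0.5,0.12,0.4],[0.5,0.12,0.8],[0,0,0.8],[0,0,0.8],[0,0,0.8],[0,0,0.8],[0,0,0.4],[0,0,0]],"rot":[[0,0,0],[0,0,0],[0,0,0],[0,0,0],[0,0,0],[0,0,0],[0,0,0],[0,0,0]],"jaw":[-1,-1,-1,-1,-1,-1,-1,-1]}' 60
python3 -m pendant '{"offset":[[0,0,0.5],[0,0,0.5],[0,0,0.4],[0,0,0.2],[0,0,0],[0,0,0],[0,0,0],[0,0,0]],"rot":[[0,0,0],[0,0,0],[0,0,0],[0,0,0],[0,0,0],[0,0,0],[0,0,0],[0,0,0]],"jaw":[-1,-1,-1,-1,-1,0,0,0]}' 20
python3 -m pendant '{"offset":[[0,0,0],[0,0,0],[0,0,0],[0,0,0],[0,0,0],[0,0,0],[0,0,0],[0,0,0]],"rot":[[0,0,0],[0,0,0],[0,0,0],[0,0,0],[0,0,0],[0,0,0],[0,0,0],[0,0,0]],"jaw":[1,1,1,1,1,1,1,1]}' 20
```

```text
t: 9.63
tool_pos: [511.1, -288.3, 75.6]
eef_rot: [[-0.264, 0.964, -0.003], [0.964, 0.264, 0.003], [0.003, -0.002, -1.0]]
wrist_force: [-1.5, -0.2, 0.6]
opening: 1.0
finger_force: 0.0
t: 10.3
tool_pos: [511.7, -289.4, 38.6]
eef_rot: [[-0.264, 0.965, 0.001], [0.965, 0.264, -0.001], [-0.001, 0.001, -1.0]]
wrist_force: [-0.1, 0.1, -0.7]
opening: 0.609
finger_force: 0.0
t: 10.97
tool_pos: [511.7, -289.3, 38.5]
eef_rot: [[-0.264, 0.965, 0.001], [0.965, 0.264, -0.001], [-0.001, 0.001, -1.0]]
wrist_force: [-0.2, 0.6, 4.7]
opening: 0.488
finger_force: 22.2
```

```bash

python3 -m pendant '{"offset":[[0,0,0],[0,0,0],[0,0,-0.2],[0,0,-0.4],[0,0,-0.4],[0,0,-0.5],[0,0,-0.5],[0,0,-0.5]],"rot":[[0,0,0],[0,0,0],[0,0,0],[0,0,0],[0,0,0],[0,0,0],[0,0,0],[0,0,0]],"jaw":[1,1,1,1,1,1,1,1]}' 70
python3 -m pendant '{"offset":[[0,0,-0.7],[0,0,-0.8],[0,0,-0.8],[0,0,-0.8],[0,0,-0.8],[0,0,-0.7],[0,0,-0.4],[0,0,0]],"rot":[[0,0,0],[0,0,0],[0,0,0],[0,0,0],[0,0,0],[0,0,0],[0,0,0],[0,0,0]],"jaw":[1,1,1,1,1,1,1,1]}' 70
python3 -c "
from h import *
o=r.observe();print(o['joint_positions'],o['moment'])"
```

```text
t: 11.63
tool_pos: [511.1, -289.1, 101.6]
eef_rot: [[-0.264, 0.965, -0.001], [0.965, 0.264, 0.0], [0.0, -0.001, -1.0]]
wrist_force: [-0.3, -0.0, -3.4]
opening: 0.483
finger_force: 71.8
t: 12.3
tool_pos: [511.7, -289.5, 227.9]
eef_rot: [[-0.264, 0.965, 0.003], [0.965, 0.264, -0.003], [-0.004, 0.002, -1.0]]
wrist_force: [0.4, -1.4, -2.7]
opening: 0.487
finger_force: 71.9
[-0.716  0.458  1.222 -0.     1.458 -0.983] [ 0.106  0.01  -0.006]
```

```bash

python3 -m pendant '{"offset":[[0.4,0.12,0],[0.8,0.25,0],[0.95,0.3,0],[0.95,0.3,0],[0.95,0.3,0],[0.95,0.3,0],[0.95,0.3,0],[0.95,0.3,0]],"rot":[[0,0,0],[0,0,0],[0,0,0],[0,0,0],[0,0,0],[0,0,0],[0,0,0],[0,0,0]],"jaw":[1,1,1,1,1,1,1,1]}' 70
python3 -m pendant '{"offset":[[0.95,0.3,0],[0.95,0.3,0],[0.6,0.18,0],[0.3,0.1,0],[0,0,0],[0,0,0],[0,0,0],[0,0,0]],"rot":[[0,0,0],[0,0,0],[0,0.2,0],[0,0.6,0],[0,0.8,0],[0,0.8,0],[0,0.8,0],[0,0.8,0]],"jaw":[1,1,1,1,1,1,1,1]}' 70
python3 -c "
from h import *
o=r.observe();print(o['joint_positions'],o['moment'])"
```

```text
t: 12.97
tool_pos: [517.3, -106.3, 223.9]
eef_rot: [[-0.264, 0.965, -0.003], [0.965, 0.264, 0.001], [0.002, -0.002, -1.0]]
wrist_force: [1.1, 0.4, -2.6]
opening: 0.483
finger_force: 71.9
t: 13.63
tool_pos: [520.8, -34.9, 225.1]
eef_rot: [[-0.233, 0.965, -0.123], [0.853, 0.264, 0.45], [0.467, -0.0, -0.884]]
wrist_force: [0.5, 0.5, -3.5]
opening: 0.48
finger_force: 71.9
[-0.464  0.453  1.324  0.358  1.695 -0.746] [-0.328 -0.08  -0.04 ]
```

```bash

python3 -m pendant '{"offset":[[0,0,0],[0,0,0],[0,0,0],[0,0,0],[0,0,0],[0,0,0],[0,0,0],[0,0,0]],"rot":[[0,0.8,0],[0,0.8,0],[0,0.8,0],[0,0.8,0],[0,0.8,0],[0,0.8,0],[0,0.8,0],[0,0.8,0]],"jaw":[1,1,1,1,1,1,1,1]}' 70
python3 -m pendant '{"offset":[[0,0,0],[0,0,0],[0,0,0],[0,0,0],[0,0,0],[0,0,0],[0,0,0],[0,0,0]],"rot":[[0,0.8,0],[0,0.8,0],[0,0.6,0],[0,0.3,0],[0,0,0],[0,0,0],[0,0,0],[0,0,0]],"jaw":[1,1,1,1,1,1,1,1]}' 70
python3 - <<'E'
from h import *
o=r.observe();print(o['joint_positions'],o['moment'])
s=r.snapshot("scene")[:,:,::-1];t=r.snapshot("top")[:,:,::-1]
cv2.imwrite("pics/t3.png",t);cv2.imwrite("pics/s3.png",s)
cv2.imwrite("pics/c3.png",np.hstack([t[100:480,150:550],s[50:430,150:550]]))
E
```

```text
t: 14.3
tool_pos: [521.1, -35.5, 224.8]
eef_rot: [[-0.081, 0.965, -0.25], [0.302, 0.262, 0.917], [0.95, -0.001, -0.312]]
wrist_force: [1.2, 0.6, -3.9]
opening: 0.485
finger_force: 72.1
t: 14.97
tool_pos: [521.0, -35.0, 226.1]
eef_rot: [[-0.008, 0.965, -0.264], [0.024, 0.264, 0.964], [1.0, 0.001, -0.025]]
wrist_force: [0.3, -0.4, -2.6]
opening: 0.486
finger_force: 72.2
[-0.615  0.805  1.311  0.984  2.274 -0.779] [-1.009 -0.228  0.004]
```

View pics/c3.png

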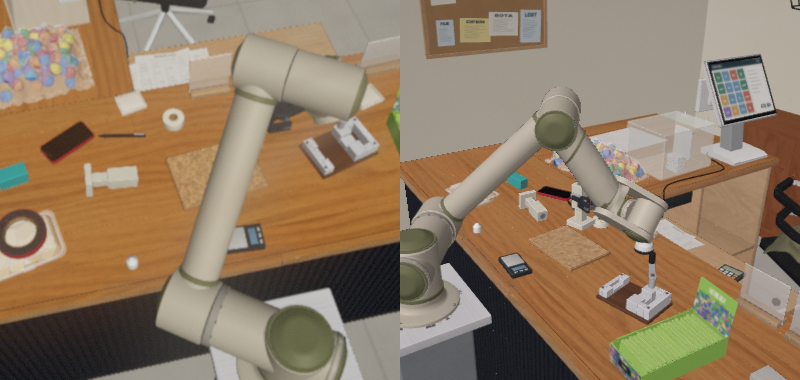

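Bar is at its stop and the stick is held upright over the board. The wrist trails toward the knob, so I'll yaw the tool before lowering.

```bash

python3 -m pendant '{"offset":[[0,0,0],[0,0,0],[0,0,0],[0,0,0],[0,0,0],[0,0,0],[0,0,0],[0,0,0]],"rot":[[0,0.2,0],[-0.5,0,0],[-0.8,0,0],[-0.8,0,0],[-0.8,0,0],[-0.8,0,0],[-0.8,0,0],[-0.8,0,0]],"jaw":[1,1,1,1,1,1,1,1]}' 70
python3 -m pendant '{"offset":[[0,0,0],[0,0,0],[0,0,0],[0,0,0],[0,0,0],[0,0,0],[0,0,0],[0,0,0]],"rot":[[-0.8,0,0],[-0.8,0,0],[-0.8,0,0],[-0.3,0,0],[0,0,0],[0,0,0],[0,0,0],[0,0,0]],"jaw":[1,1,1,1,1,1,1,1]}' 70
python3 - <<'E'
from h import *
o=r.observe();print(o['joint_positions'],o['moment'])
s=r.snapshot("scene")[:,:,::-1];t=r.snapshot("top")[:,:,::-1]
cv2.imwrite("pics/t4.png",t);cv2.imwrite("pics/s4.png",s)
cv2.imwrite("pics/c4.png",np.hstack([t[100:480,150:550],s[50:430,150:550]]))
E
```

```text
t: 15.73
tool_pos: [521.0, -35.5, 225.6]
eef_rot: [[0.0, 0.931, 0.366], [-0.001, -0.366, 0.931], [1.0, -0.001, 0.001]]
wrist_force: [-0.5, 0.8, -3.3]
opening: 0.485
finger_force: 72.2
t: 16.4
tool_pos: [521.4, -35.4, 225.5]
eef_rot: [[-0.0, 0.77, 0.638], [-0.001, -0.638, 0.77], [1.0, -0.0, 0.001]]
wrist_force: [-0.8, 0.4, -2.5]
opening: 0.483
finger_force: 72.2
[-0.825  0.598  1.953  1.461  1.645 -0.984] [-0.76   0.612 -0.014]
```

View pics/c4.png

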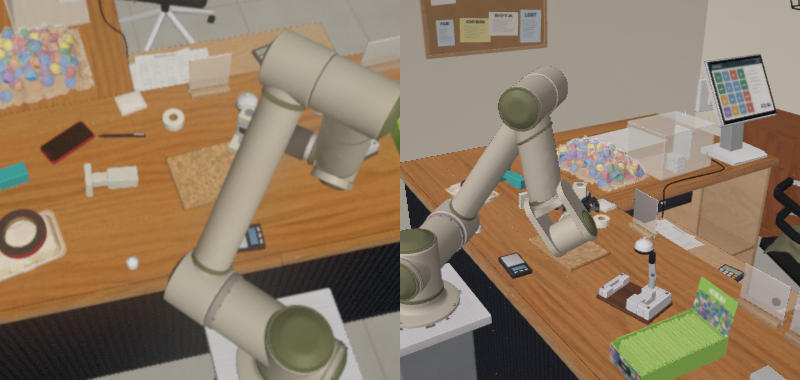

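```bash
python3 - <<'E'
from h import *
for n in ("t4","s4"):
    im=cv2.imread(f"pics/{n}.png")
    x,y,w,h=(380,180,200,150) if n=="t4" else (260,200,140,120)
    cv2.imwrite(f"pics/{n}c.png",cv2.resize(im[y:y+h,x:x+w],(400,300 if n=="t4" else 343)))
a=cv2.imread("pics/t4c.png");b=cv2.imread("pics/s4c.png")
cv2.imwrite("pics/c4b.png",np.hstack([a,b[:300]]))
print(tri((485,281),(330,283)))
E
```

```text
(array([ 369.696, -215.514,  194.265]), np.float64(72.07451422538956))
```

View pics/c4b.png

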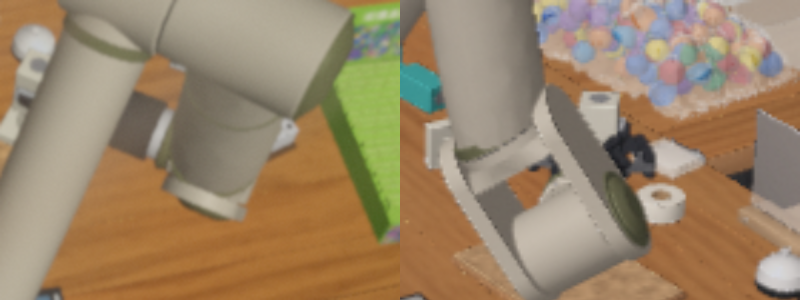

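```bash

python3 -m pendant '{"offset":[[-0.3,0,0],[-0.6,0,0],[-0.7,0,0],[-0.7,0,0],[-0.7,0,0],[-0.5,0,0],[-0.3,0,0],[-0.1,0,0]],"rot":[[0,0,0],[0,0,0],[0,0,0],[0,0,0],[0,0,0],[0,0,0],[0,0,0],[0,0,0]],"jaw":[1,1,1,1,1,1,1,1]}' 70
python3 -m pendant '{"offset":[[-0.02,0,0],[-0.02,0,0],[-0.02,0,0],[-0.02,0,0],[-0.02,0,0],[-0.02,0,0],[0,0,0],[0,0,0]],"rot":[[0,0,0],[0,0,0],[0,0,0],[0,0,0],[0,0,0],[0,0,0],[0,0,0],[0,0,0]],"jaw":[1,1,1,1,1,1,1,1]}' 70
```

```text
t: 17.17
tool_pos: [521.1, -35.1, 126.7]
eef_rot: [[0.002, 0.769, 0.639], [-0.002, -0.639, 0.769], [1.0, -0.003, 0.001]]
wrist_force: [-0.0, -0.2, -3.1]
opening: 0.482
finger_force: 72.2
t: 17.83
tool_pos: [521.0, -35.0, 125.1]
eef_rot: [[0.0, 0.769, 0.639], [-0.001, -0.639, 0.769], [1.0, -0.001, 0.001]]
wrist_force: [0.1, -0.0, -3.6]
opening: 0.483
finger_force: 72.2
```

```bash
python3 - <<'E'
from h import *
s=r.snapshot("scene")[:,:,::-1];t=r.snapshot("top")[:,:,::-1]
cv2.imwrite("pics/t5.png",t);cv2.imwrite("pics/s5.png",s)
c=lambda im,x,y,w,h:cv2.resize(im[y:y+h,x:x+w],(w*4,h*4),interpolation=cv2.INTER_CUBIC)
cv2.imwrite("pics/c5.png",np.hstack([c(t,340,195,100,110),c(s,280,230,100,110)]))
E
```

```text
(no output)
```

View pics/c5.png

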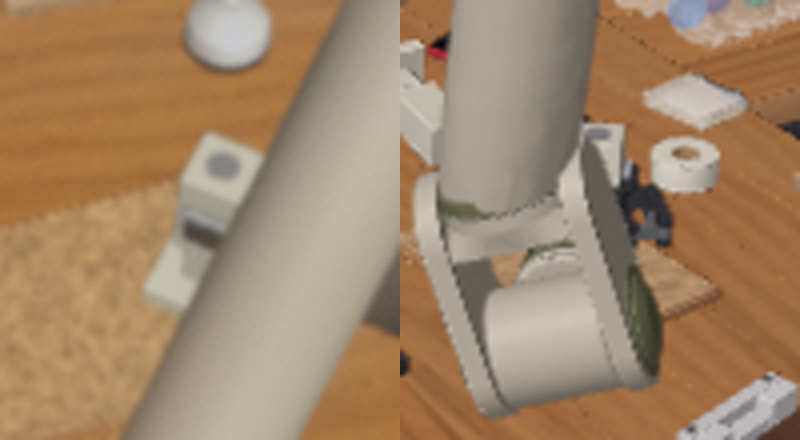

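The stick is upright over the board, its top circle at top-view pixel (395,236). Checking that it sits over the board, then lowering in small steps.

```bash
python3 - <<'E'
from h import *
print(plane("top",[(340+222/4-.4,195+165/4-.4)],160), plane("top",[(340+147/4,195+290/4)],25))
E
python3 -m pendant '{"offset":[[-0.03,0,0],[-0.03,0,0],[-0.03,0,0],[-0.03,0,0],[-0.03,0,0],[-0.03,0,0],[0,0,0],[0,0,0]],"rot":[[0,0,0],[0,0,0],[0,0,0],[0,0,0],[0,0,0],[0,0,0],[0,0,0],[0,0,0]],"jaw":[1,1,1,1,1,1,1,1]}' 70
```

```text
[[521.738 -38.937 160.   ]] [[518.812   1.371  25.   ]]
t: 18.6
tool_pos: [521.0, -35.0, 120.5]
eef_rot: [[0.0, 0.769, 0.639], [-0.001, -0.639, 0.769], [1.0, -0.001, 0.001]]
wrist_force: [-0.6, -0.0, -2.3]
opening: 0.483
finger_force: 72.2
```

```bash

python3 -m pendant '{"offset":[[-0.02,0,0],[-0.02,0,0],[-0.02,0,0],[-0.02,0,0],[0,0,0],[0,0,0],[0,0,0],[0,0,0]],"rot":[[0,0,0],[0,0,0],[0,0,0],[0,0,0],[0,0,0],[0,0,0],[0,0,0],[0,0,0]],"jaw":[1,1,1,1,1,1,1,1]}' 70
python3 -m pendant '{"offset":[[-0.02,0,0],[-0.02,0,0],[0,0,0],[0,0,0],[0,0,0],[0,0,0],[0,0,0],[0,0,0]],"rot":[[0,0,0],[0,0,0],[0,0,0],[0,0,0],[0,0,0],[0,0,0],[0,0,0],[0,0,0]],"jaw":[1,1,1,1,1,1,1,1]}' 70
```

```text
t: 19.27
tool_pos: [521.0, -35.0, 118.5]
eef_rot: [[0.0, 0.769, 0.639], [-0.001, -0.639, 0.769], [1.0, -0.001, 0.001]]
wrist_force: [0.2, -0.0, -4.1]
opening: 0.483
finger_force: 72.2
t: 19.93
tool_pos: [521.0, -35.0, 117.5]
eef_rot: [[0.0, 0.769, 0.639], [-0.001, -0.639, 0.769], [1.0, -0.001, 0.001]]
wrist_force: [-0.1, 0.0, -3.0]
opening: 0.481
finger_force: 72.2
```

```bash

python3 -m pendant '{"offset":[[-0.03,0,0],[0,0,0],[-0.03,0,0],[0,0,0],[0,0,0],[0,0,0],[0,0,0],[0,0,0]],"rot":[[0,0,0],[0,0,0],[0,0,0],[0,0,0],[0,0,0],[0,0,0],[0,0,0],[0,0,0]],"jaw":[1,1,1,1,1,1,1,1]}' 70
python3 -c "
from h import *
o=r.observe();print(o['moment'],o['wrist_force'])"
```

```text
t: 20.6
tool_pos: [521.0, -35.0, 116.0]
eef_rot: [[0.0, 0.769, 0.639], [-0.001, -0.639, 0.769], [1.0, -0.001, 0.001]]
wrist_force: [-0.3, -0.3, -3.4]
opening: 0.483
finger_force: 72.2
[-0.761  0.63  -0.009] [-0.265 -0.281 -3.391]
```

```bash

python3 -m pendant '{"offset":[[-0.03,0,0],[0,0,0],[-0.02,0,0],[0,0,0],[0,0,0],[0,0,0],[0,0,0],[0,0,0]],"rot":[[0,0,0],[0,0,0],[0,0,0],[0,0,0],[0,0,0],[0,0,0],[0,0,0],[0,0,0]],"jaw":[1,1,1,1,1,1,1,1]}' 70
```

```text
t: 21.27
tool_pos: [521.0, -35.0, 114.8]
eef_rot: [[0.0, 0.769, 0.639], [-0.001, -0.639, 0.769], [1.0, -0.001, 0.001]]
wrist_force: [0.4, -0.1, -3.2]
opening: 0.483
finger_force: 72.2
```

```bash

python3 -m pendant '{"offset":[[-0.03,0,0],[0,0,0],[-0.02,0,0],[0,0,0],[0,0,0],[0,0,0],[0,0,0],[0,0,0]],"rot":[[0,0,0],[0,0,0],[0,0,0],[0,0,0],[0,0,0],[0,0,0],[0,0,0],[0,0,0]],"jaw":[1,1,1,1,1,1,1,1]}' 70
```

```text
t: 21.93
tool_pos: [520.9, -35.0, 114.5]
eef_rot: [[-0.002, 0.769, 0.639], [-0.003, -0.639, 0.769], [1.0, -0.0, 0.003]]
wrist_force: [-0.4, -0.2, 6.5]
opening: 0.486
finger_force: 72.2
```

```bash

python3 -m pendant '{"offset":[[0.02,0,0],[0,0,0],[0,0,0],[0,0,0],[0,0,0],[0,0,0],[0,0,0],[0,0,0]],"rot":[[0,0,0],[0,0,0],[0,0,0],[0,0,0],[0,0,0],[0,0,0],[0,0,0],[0,0,0]],"jaw":[1,1,0,-0.1,-0.3,-0.6,-0.8,-0.8]}' 20
python3 -m pendant '{"offset":[[0,0,-0.2],[0,0,-0.5],[0,0,-0.8],[0,0,-0.8],[0,0,-0.8],[0,0,-0.8],[0,0,-0.8],[0,0,-0.3]],"rot":[[0,0,0],[0,0,0],[0,0,0],[0,0,0],[0,0,0],[0,0,0],[0,0,0],[0,0,0]],"jaw":[-0.8,-0.8,-0.8,-0.8,-0.8,-0.8,-0.8,-0.8]}' 20
python3 -c "
from h import *
o=r.observe();print(o['joint_positions'])"
```

```text
t: 22.6
tool_pos: [521.0, -35.0, 113.9]
eef_rot: [[0.0, 0.769, 0.639], [-0.001, -0.639, 0.769], [1.0, -0.001, 0.001]]
wrist_force: [-0.2, -0.3, 0.1]
opening: 0.904
finger_force: 0.0
t: 23.27
tool_pos: [440.2, -133.3, 113.8]
eef_rot: [[0.0, 0.768, 0.641], [-0.0, -0.641, 0.768], [1.0, -0.0, 0.0]]
wrist_force: [-0.8, -0.5, 0.1]
opening: 0.893
finger_force: 0.0
[-1.123  0.863  1.983  1.16   1.692 -1.3  ]
```

```bash

python3 -m pendant '{"offset":[[0.4,0,-0.2],[0.9,0,0],[1,0,0],[1,0,0],[1,0,0],[1,0,0],[1,0,0],[0.5,0,0]],"rot":[[0,0,0],[0,0,0],[0,0,0],[0,0,0],[0,-0.4,0],[0,-0.8,0],[0,-0.9,0],[0,-0.9,0]],"jaw":[-1,-1,-1,-1,-1,-1,-1,-1]}' 20
python3 -m pendant '{"offset":[[0,0,0],[0,0,0],[0,0,0],[0,0,0],[0,0,0],[0,0,0],[0,0,0],[0,0,0]],"rot":[[0,-1,0],[0,-1,0],[0,-1,0],[0,-1,0],[0,-1,0],[0,-1,0],[0,-1,0],[0,-1,0]],"jaw":[-1,-1,-1,-1,-1,-1,-1,-1]}'
python3 -m pendant '{"offset":[[0,0,0],[0,0,0],[0,0,0],[0,0,0],[0,0,0],[0,0,0],[0,0,0],[0,0,0]],"rot":[[0,-0.9,0],[0,-0.6,0],[0,0,-0.9],[0,0,-0.9],[0,0,-0.9],[0,0,-0.9],[0,0,-0.9],[0,0,-0.7]],"jaw":[-1,-1,-1,-1,-1,-1,-1,-1]}'
python3 -c "
from h import *
o=r.observe();print(o['joint_positions'])"
```

```text
t: 23.93
tool_pos: [442.9, -128.0, 286.3]
eef_rot: [[0.226, 0.769, 0.598], [0.275, -0.64, 0.718], [0.934, 0.002, -0.356]]
wrist_force: [0.9, -0.3, 0.0]
opening: 0.998
finger_force: 0.0
t: 24.6
tool_pos: [442.7, -128.0, 284.5]
eef_rot: [[0.62, 0.769, 0.157], [0.746, -0.639, 0.187], [0.244, 0.002, -0.97]]
wrist_force: [-1.1, -0.7, -0.6]
opening: 0.998
finger_force: 0.0
t: 25.27
tool_pos: [442.5, -127.6, 283.5]
eef_rot: [[0.062, 0.997, 0.045], [0.996, -0.064, 0.056], [0.059, 0.041, -0.997]]
wrist_force: [0.6, -0.1, -0.3]
opening: 1.0
finger_force: 0.0
[-0.578  0.183  1.471  0.072  1.481 -0.521]
```

```bash

python3 -m pendant '{"offset":[[0.4,0.1,0],[0.8,0.16,0],[0.95,0.18,0],[0.95,0.18,0],[0.95,0.18,0],[0.95,0.18,0],[0.95,0.18,0],[0.95,0.18,0]],"rot":[[0.34,-0.49,0],[0,0,0],[0,0,0],[0,0,0],[0,0,0],[0,0,0],[0,0,0],[0,0,0]],"jaw":[-1,-1,-1,-1,-1,-1,-1,-1]}' 20
python3 - <<'E'
from h import *
for f in("t0","t4"):
    im=cv2.imread("pics/top0.png" if f=="t0" else "pics/t4.png");k=4
    x,y,w,h=225,255,75,50
    g=cv2.resize(im[y:y+h,x:x+w],None,fx=k,fy=k,interpolation=cv2.INTER_CUBIC);S=cv2.cvtColor(g,cv2.COLOR_BGR2HSV)[:,:,1]
    m=(S<95).astype(np.uint8);n_,L,st,_=cv2.connectedComponentsWithStats(m);i=1+np.argmax(st[1:,4]);m=L==i
    cols=np.where(m.any(0))[0];print(f,"u range",x+cols[0]/k,x+cols[-1]/k)
    top=[];bot=[]
    for c in range(cols[-1]-105,cols[-1]-8):
        q=np.where(m[:,c])[0];top.append((x+c/k-.4,y+q[0]/k-.4));bot.append((x+c/k-.4,y+q[-1]/k-.4))
    N=len(top);zt=np.linspace(49,42.5,N);zb=np.linspace(7,.7,N)
    o,d=ray("top",top);P=o+d*((zt-o[2])/d[:,2])[:,None];o,d=ray("top",bot);Q=o+d*((zb-o[2])/d[:,2])[:,None]
    for A in(P,Q):
        b=np.polyfit(A[:,1],A[:,0],1);print("x at y=276:",np.polyval(b,276),"slope",b[0],"y range",A[0,1],A[-1,1])
    m=m.astype(np.uint8)
    r0=[q for q in range(h*k) if m[q].any()];rm=(r0[0]+r0[-1])//2
    e=[np.where(m[q])[0][-1] for q in range(rm-30,rm+10)];print("right end px",x+np.median(e)/k, plane("top",[(x+np.median(e)/k,y+rm/k)],25))
E
```

```text
t: 25.93
tool_pos: [487.5, 43.0, 284.3]
eef_rot: [[0.069, 0.998, -0.0], [0.998, -0.069, 0.001], [0.001, -0.0, -1.0]]
wrist_force: [0.4, -0.1, 0.8]
opening: 0.997
finger_force: 0.0
t0 u range 233.75 288.25
x at y=276: 570.2887613968287 slope 0.057155776987266184 y range 307.9729163294851 243.9495838396879
x at y=276: 529.3476774677148 slope 0.05198310590622952 y range 318.0899145516687 253.3067750254673
right end px 288.25 [[531.313 243.858  25.   ]]
t4 u range 233.75 288.25
x at y=276: 570.2648179791556 slope 0.05985169416580531 y range 307.9729163294851 243.81360648965668
x at y=276: 529.4308023216751 slope 0.04918746464794537 y range 318.20522119061627 253.3067750254673
right end px 288.25 [[531.313 243.858  25.   ]]
```

```bash

python3 -m pendant '{"offset":[[0.95,0.2,0],[0.95,0.2,0.3],[0.95,0.2,0.8],[0.95,0.2,0.9],[0.95,0.2,0.9],[0.95,0.2,0.9],[0.95,0.2,0.9],[0.5,0.1,0.6]],"rot":[[0,0,0],[0,0,0],[0,0,0],[0,0,0],[0,0,0],[0,0,0],[0,0,0],[0,0,0.1]],"jaw":[-1,-1,-1,-1,-1,-1,-1,-1]}' 20
python3 -m pendant '{"offset":[[0.4,0.05,0.5],[0.2,0,0.3],[0,0,0],[0,0,0],[0,0,0],[0,0,0],[0,0,0],[0,0,0]],"rot":[[0,0,0],[0,0,0],[0,0,0],[0,0,0],[0,0,0],[0,0,0],[0,0,0],[0,0,0]],"jaw":[-1,-1,-1,-1,-1,-1,-1,-1]}' 20
```

```text
t: 26.6
tool_pos: [536.6, 219.3, 149.6]
eef_rot: [[0.079, 0.997, -0.003], [0.997, -0.079, 0.0], [0.0, -0.003, -1.0]]
wrist_force: [-0.8, -0.3, -0.6]
opening: 1.001
finger_force: 0.0
t: 27.27
tool_pos: [540.8, 230.8, 132.0]
eef_rot: [[0.082, 0.997, 0.001], [0.997, -0.082, -0.0], [0.0, 0.001, -1.0]]
wrist_force: [-0.6, 0.7, 0.1]
opening: 1.004
finger_force: 0.0
```

```bash

python3 -m pendant '{"offset":[[0.5,0.05,0],[0.8,0.1,0],[0.53,0.05,0],[0,0,0.4],[0,0,0.7],[0,0,0.7],[0,0,0.6],[0,0,0.4]],"rot":[[0,0,-0.22],[0,0,0],[0,0,0],[0,0,0],[0,0,0],[0,0,0],[0,0,0],[0,0,0]],"jaw":[-1,-1,-1,-1,-1,-1,-1,-1]}' 20
python3 -m pendant '{"offset":[[0,0,0.3],[0,0,0.3],[0,0,0.3],[0,0,0.3],[0,0,0.3],[0,0,0.15],[0,0,0],[0,0,0]],"rot":[[0,0,0],[0,0,0],[0,0,0],[0,0,0],[0,0,0],[0,0,0],[0,0,0],[0,0,0]],"jaw":[-1,-1,-1,-1,-1,-1,-1,-1]}' 20
```

```text
t: 27.93
tool_pos: [547.6, 276.4, 59.2]
eef_rot: [[0.054, 0.999, -0.002], [0.999, -0.054, -0.001], [-0.001, -0.002, -1.0]]
wrist_force: [0.2, -0.5, 0.4]
opening: 0.999
finger_force: 0.0
t: 28.6
tool_pos: [548.5, 276.5, 20.1]
eef_rot: [[0.055, 0.998, 0.0], [0.998, -0.055, -0.0], [-0.0, 0.0, -1.0]]
wrist_force: [-0.2, 0.7, 0.6]
opening: 1.001
finger_force: 0.0
```

```bash

python3 -m pendant '{"offset":[[0,0,0],[0,0,0],[0,0,0],[0,0,0],[0,0,0],[0,0,0],[0,0,0],[0,0,0]],"rot":[[0,0,0],[0,0,0],[0,0,0],[0,0,0],[0,0,0],[0,0,0],[0,0,0],[0,0,0]],"jaw":[0,0,0,1,1,1,1,1]}' 20
python3 -m pendant '{"offset":[[0,0,0],[0,0,0],[0,0,-0.2],[0,0,-0.4],[0,0,-0.5],[0,0,-0.6],[0,0,-0.6],[0,0,-0.7]],"rot":[[0,0,0],[0,0,0],[0,0,0],[0,0,0],[0,0,0],[0,0,0],[0,0,0],[0,0,0]],"jaw":[1,1,1,1,1,1,1,1]}' 70
python3 -c "
from h import *
o=r.observe();print(o['joint_positions'],o['moment'])"
```

```text
t: 29.27
tool_pos: [548.6, 276.6, 20.5]
eef_rot: [[0.055, 0.999, 0.001], [0.999, -0.055, -0.0], [-0.0, 0.001, -1.0]]
wrist_force: [-1.0, -0.6, 4.4]
opening: 0.488
finger_force: 25.0
t: 29.93
tool_pos: [548.0, 276.4, 95.7]
eef_rot: [[0.055, 0.998, -0.001], [0.998, -0.055, -0.001], [-0.001, -0.001, -1.0]]
wrist_force: [0.5, 0.2, -2.1]
opening: 0.479
finger_force: 71.0
[ 0.275  0.627  1.324 -0.     1.192  0.33 ] [-0.131 -0.039 -0.043]
```

```bash

python3 -m pendant '{"offset":[[0,0,-0.9],[0,0,-0.9],[-0.2,0,-0.9],[-0.5,-0.1,-0.9],[-0.8,-0.13,-0.8],[-0.9,-0.14,-0.5],[-0.9,-0.14,-0.2],[-0.9,-0.14,0]],"rot":[[0,0,0],[0,0,0],[0,0,0],[0,0,0],[0,0,0],[0,0,0],[0,0,0],[0,0,0]],"jaw":[1,1,1,1,1,1,1,1]}' 70
python3 -m pendant '{"offset":[[-0.9,-0.14,0],[-0.9,-0.14,0],[-0.8,-0.13,0],[-0.5,-0.1,0],[-0.25,0,0],[0,0,0],[0,0,0],[0,0,0]],"rot":[[0,0,0],[0,0,0],[0,0,0],[0,-0.2,0],[0,-0.6,0],[0,-0.8,0],[0,-0.8,0],[0,-0.8,0]],"jaw":[1,1,1,1,1,1,1,1]}' 70
python3 -c "
from h import *
o=r.observe();print(o['joint_positions'],o['moment'])"
```

```text
t: 30.6
tool_pos: [526.2, 171.8, 224.5]
eef_rot: [[0.054, 0.999, 0.003], [0.999, -0.054, -0.0], [0.0, 0.003, -1.0]]
wrist_force: [0.3, -0.7, -2.6]
opening: 0.484
finger_force: 71.0
t: 31.27
tool_pos: [509.2, 89.8, 223.7]
eef_rot: [[0.052, 0.998, -0.019], [0.924, -0.055, -0.379], [-0.38, 0.002, -0.925]]
wrist_force: [0.7, 0.1, -2.7]
opening: 0.483
finger_force: 70.9
[ 0.123  0.404  1.38  -0.387  1.438  0.247] [ 0.232 -0.018  0.019]
```

```bash

python3 -m pendant '{"offset":[[0,0,0],[0,0,0],[0,0,0],[0,0,0],[0,0,0],[0,0,0],[0,0,0],[0,0,0]],"rot":[[0,-0.8,0],[0,-0.8,0],[0,-0.8,0],[0,-0.8,0],[0,-0.8,0],[0,-0.8,0],[0,-0.8,0],[0,-0.8,0]],"jaw":[1,1,1,1,1,1,1,1]}' 70
python3 -c "
from h import *
o=r.observe();print(o['joint_positions'],o['moment'])"
```

```text
t: 31.93
tool_pos: [509.3, 90.7, 223.3]
eef_rot: [[0.024, 0.999, -0.048], [0.402, -0.053, -0.914], [-0.915, 0.003, -0.402]]
wrist_force: [0.7, 0.3, -3.0]
opening: 0.484
finger_force: 71.1
[ 0.347  0.639  1.361 -1.023  1.727  0.562] [ 0.748 -0.042 -0.035]
```

```bash

python3 -m pendant '{"offset":[[0,0,0],[0,0,0],[0,0,0],[0,0,0],[0,0,0],[0,0,0],[0,0,0],[0,0,0]],"rot":[[0,-0.8,0],[0,-0.8,0],[0,-0.8,0],[0,-0.6,0],[0,-0.4,0],[0,-0.2,0],[0,0,0],[0,0,0]],"jaw":[1,1,1,1,1,1,1,1]}' 70
python3 -c "
from h import *
o=r.observe();print(o['joint_positions'],o['moment'])"
```

```text
t: 32.6
tool_pos: [509.3, 90.0, 222.9]
eef_rot: [[0.0, 0.999, -0.054], [-0.012, -0.054, -0.998], [-1.0, 0.001, 0.012]]
wrist_force: [0.3, 0.0, -1.3]
opening: 0.481
finger_force: 71.2
[ 0.377  0.792  1.397 -1.32   1.926  0.662] [ 0.817 -0.082  0.01 ]
```

```bash

python3 -m pendant '{"offset":[[0,0,0],[0,0,0],[0,0,0],[0,0,0],[0,0,0],[0,0,0],[0,0,0],[0,0,0]],"rot":[[0.5,0,0],[0.8,0,0],[0.6,0,0],[0.3,0,0],[0,-0.4,0],[0,-0.32,0],[0,0,0],[0,0,0]],"jaw":[1,1,1,1,1,1,1,1]}' 70
python3 - <<'E'
from h import *
o=r.observe();print(o['joint_positions'],o['moment'])
s=r.snapshot("scene")[:,:,::-1];t=r.snapshot("top")[:,:,::-1]
cv2.imwrite("pics/t6.png",t);cv2.imwrite("pics/s6.png",s)
cv2.imwrite("pics/c6.png",np.hstack([t[100:480,150:550],s[50:430,150:550]]))
R=o["eef_rot"];s=-R[:,0]*np.cos(.098)+R[:,2]*np.sin(.098);print("stick axis",s)
E
```

```text
t: 33.27
tool_pos: [509.2, 89.7, 223.1]
eef_rot: [[-0.026, 0.95, -0.312], [-0.093, -0.313, -0.945], [-0.995, 0.004, 0.097]]
wrist_force: [0.5, -0.1, -2.5]
opening: 0.486
finger_force: 71.2
[ 0.323  0.879  1.251 -1.285  2.161  0.618] [ 0.823 -0.241  0.03 ]
stick axis [-0.004  0.001  1.   ]
```

```bash

python3 -m pendant '{"offset":[[0.2,0,-0.02],[0.4,0,-0.04],[0.5,0,-0.05],[0.5,0,-0.05],[0.4,0,-0.04],[0.2,0,-0.02],[0,0,0],[0,0,0]],"rot":[[0,0,0],[0,0,0],[0,0,0],[0,0,0],[0,0,0],[0,0,0],[0,0,0],[0,0,0]],"jaw":[1,1,1,1,1,1,1,1]}' 70
python3 -c "
from h import *
o=r.observe();print(o['joint_positions'],o['moment'])"
```

```text
t: 34.03
tool_pos: [509.4, 89.7, 167.3]
eef_rot: [[-0.028, 0.95, -0.312], [-0.096, -0.313, -0.945], [-0.995, 0.003, 0.1]]
wrist_force: [0.3, -0.5, -2.0]
opening: 0.487
finger_force: 71.2
[ 0.323  0.961  1.262 -1.23   2.134  0.722] [ 0.835 -0.203  0.004]
```

```bash

python3 -m pendant '{"offset":[[0.2,0,-0.02],[0.4,0,-0.04],[0.4,0,-0.04],[0.35,0,-0.03],[0.2,0,-0.02],[0.1,0,-0.01],[0.05,0,0],[0,0,0]],"rot":[[0,0,0],[0,0,0],[0,0,0],[0,0,0],[0,0,0],[0,0,0],[0,0,0],[0,0,0]],"jaw":[1,1,1,1,1,1,1,1]}' 70
python3 -m pendant '{"offset":[[0.03,0,0],[0.03,0,0],[0,0,0],[0,0,0],[0,0,0],[0,0,0],[0,0,0],[0,0,0]],"rot":[[0,0,0],[0,0,0],[0,0,0],[0,0,0],[0,0,0],[0,0,0],[0,0,0],[0,0,0]],"jaw":[1,1,1,1,1,1,1,1]}' 70
python3 - <<'E'
from h import *
o=r.observe();print(o['joint_positions'],o['moment'])
s=r.snapshot("scene")[:,:,::-1];t=r.snapshot("top")[:,:,::-1]
cv2.imwrite("pics/t7.png",t);cv2.imwrite("pics/s7.png",s)
c=lambda im,x,y,w,h:cv2.resize(im[y:y+h,x:x+w],(400,600),interpolation=cv2.INTER_CUBIC)
cv2.imwrite("pics/c7.png",np.hstack([c(t,280,160,140,210),c(s,250,180,120,180)]))
E
```

```text
t: 34.7
tool_pos: [509.4, 89.4, 124.7]
eef_rot: [[-0.028, 0.95, -0.312], [-0.095, -0.313, -0.945], [-0.995, 0.004, 0.099]]
wrist_force: [-0.1, -0.2, -2.1]
opening: 0.486
finger_force: 71.2
t: 35.37
tool_pos: [509.3, 89.2, 123.4]
eef_rot: [[-0.028, 0.95, -0.312], [-0.095, -0.313, -0.945], [-0.995, 0.004, 0.099]]
wrist_force: [-0.5, -0.3, -2.5]
opening: 0.481
finger_force: 71.2
[ 0.322  1.028  1.261 -1.192  2.11   0.794] [ 0.835 -0.288  0.026]
```

View pics/c7.png

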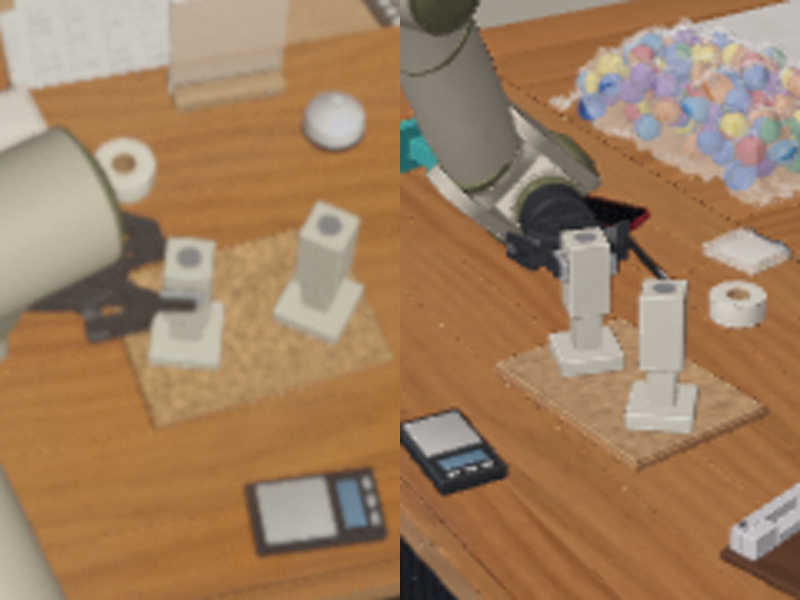

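Both sticks are upright over the board, the cast one standing at crop (325,270) on the right half. The fallen one's foot is close to the left edge at crop (150,350), so I shift it 10 mm inward and then lower it.

```bash

python3 -m pendant '{"offset":[[0,0.05,0.19],[0,0.05,0.19],[0.04,0,0],[0.03,0,0],[0.03,0,0],[0.03,0,0],[0,0,0],[0,0,0]],"rot":[[0,0,0],[0,0,0],[0,0,0],[0,0,0],[0,0,0],[0,0,0],[0,0,0],[0,0,0]],"jaw":[1,1,1,1,1,1,1,1]}' 70
python3 -m pendant '{"offset":[[0.03,0,0],[0,0,0],[0.03,0,0],[0,0,0],[0.03,0,0],[0,0,0],[0,0,0],[0,0,0]],"rot":[[0,0,0],[0,0,0],[0,0,0],[0,0,0],[0,0,0],[0,0,0],[0,0,0],[0,0,0]],"jaw":[1,1,1,1,1,1,1,1]}' 70
```

```text
t: 36.13
tool_pos: [508.7, 79.2, 121.5]
eef_rot: [[-0.027, 0.95, -0.312], [-0.096, -0.313, -0.945], [-0.995, 0.004, 0.1]]
wrist_force: [-0.1, -1.2, 4.0]
opening: 0.487
finger_force: 71.0
t: 36.8
tool_pos: [508.6, 79.3, 121.5]
eef_rot: [[-0.025, 0.949, -0.313], [-0.099, -0.314, -0.944], [-0.995, 0.007, 0.102]]
wrist_force: [-0.4, 1.0, 17.9]
opening: 0.487
finger_force: 70.9
```

```bash

python3 -m pendant '{"offset":[[-0.05,0,0],[-0.03,0,0],[0,0,0],[0,0,0],[0,0,0],[0,0,0],[0,0,0],[0,0,0]],"rot":[[0,0,0],[0,0,0],[0,0,0],[0,0,0],[0,0,0],[0,0,0],[0,0,0],[0,0,0]],"jaw":[1,1,1,1,1,1,1,1]}' 70
python3 -c "
from h import *
o=r.observe();print(o['moment'])"
```

```text
t: 37.47
tool_pos: [508.7, 79.2, 121.5]
eef_rot: [[-0.027, 0.95, -0.312], [-0.097, -0.314, -0.945], [-0.995, 0.005, 0.1]]
wrist_force: [0.4, -1.5, 6.6]
opening: 0.486
finger_force: 71.1
[-0.414  0.418  0.109]
```

```bash

python3 -m pendant '{"offset":[[0,0,0],[0,0,0],[0,0,0],[0,0,0],[0,0,0],[0,0,0],[0,0,0],[0,0,0]],"rot":[[0,0,0],[0,0,0],[0,0,0],[0,0,0],[0,0,0],[0,0,0],[0,0,0],[0,0,0]],"jaw":[0.1,0,-0.1,-0.3,-0.5,-0.8,-0.8,-0.8]}' 20
python3 -m pendant '{"offset":[[-0.02,0,-0.2],[-0.05,0,-0.5],[-0.08,0,-0.8],[-0.08,0,-0.8],[-0.08,0,-0.8],[-0.08,0,-0.8],[-0.08,0,-0.8],[-0.03,0,-0.3]],"rot":[[0,0,0],[0,0,0],[0,0,0],[0,0,0],[0,0,0],[0,0,0],[0,0,0],[0,0,0]],"jaw":[-0.8,-0.8,-0.8,-0.8,-0.8,-0.8,-0.8,-0.8]}' 20
python3 -m pendant '{"offset":[[-0.5,0,0],[-0.8,0,0],[-0.8,0,0],[-0.6,0,0],[-0.3,0,0],[0,0,0],[0,0,0],[0,0,0]],"rot":[[0,0,0],[0,0,0],[0,0,0],[0,0,0],[0,0,0],[0,0,0],[0,0,0],[0,0,0]],"jaw":[-0.8,-0.8,-0.8,-0.8,-0.8,-0.8,-0.8,-0.8]}' 20
python3 - <<'E'
from h import *
s=r.snapshot("scene")[:,:,::-1];t=r.snapshot("top")[:,:,::-1]
cv2.imwrite("pics/t8.png",t);cv2.imwrite("pics/s8.png",s)
S=cv2.cvtColor(cv2.GaussianBlur(t,(3,3),0),cv2.COLOR_BGR2HSV)
m=np.zeros(S.shape[:2],np.uint8);m[220:310,315:415]=((S[220:310,315:415,1]<80)&(S[220:310,315:415,2]>120))
n,L,st,ce=cv2.connectedComponentsWithStats(m);print(st[1:][st[1:,4]>60],ce[1:][st[1:,4]>60])
for i in range(1,n):
    if st[i,4]>200:
        ys,xs=np.where(L==i);P=plane("top",np.c_[xs,ys],30)
        B=(P[:,:2]-[514.5,27.5])@np.array([[.995,-.1],[.1,.995]]);q=ys>ys.max()-12
        print("board coords of foot rows: x min",B[q,0].min(),"y",B[q,1].min(),B[q,1].max())
E
```

```text
t: 38.13
tool_pos: [508.7, 79.1, 120.7]
eef_rot: [[-0.028, 0.95, -0.312], [-0.095, -0.313, -0.945], [-0.995, 0.004, 0.099]]
wrist_force: [-0.7, -0.5, -0.8]
opening: 0.894
finger_force: 0.0
t: 38.8
tool_pos: [548.2, 200.7, 120.7]
eef_rot: [[-0.026, 0.95, -0.311], [-0.095, -0.312, -0.945], [-0.995, 0.004, 0.098]]
wrist_force: [0.2, 0.2, 0.0]
opening: 0.896
finger_force: 0.0
t: 39.47
tool_pos: [550.0, 205.1, 194.7]
eef_rot: [[-0.029, 0.949, -0.312], [-0.096, -0.314, -0.945], [-0.995, 0.002, 0.1]]
wrist_force: [0.3, -0.1, -0.9]
opening: 0.901
finger_force: 0.0
[[315 220  19  11 179]
 [375 231  32  50 998]
 [335 243  27  46 970]] [[323.62  224.385]
 [392.186 256.522]
 [348.909 267.582]]
board coords of foot rows: x min -53.70652758520754 y -90.7924718794553 -17.76802244515955
board coords of foot rows: x min -46.27048828678786 y 25.617299914605137 98.78110227544263
```

```bash
python3 - <<'E'
from h import *
s0=cv2.imread("pics/scene0.png");s2=cv2.imread("pics/s2.png");s8=cv2.imread("pics/s8.png");t0=cv2.imread("pics/top0.png");t8=cv2.imread("pics/t8.png")
d=lambda a,b,x,y,w,h:float(np.abs(a[y:y+h,x:x+w].astype(int)-b[y:y+h,x:x+w]).mean().round(1))
print("knob",d(s2,s8,392,298,20,40),"bell",d(s0,s8,382,284,24,22),d(t0,t8,384,190,26,26),"roll",d(s0,s8,340,262,22,18),d(t0,t8,310,206,26,26),"marker",d(s0,s8,314,248,20,20),d(t0,t8,248,230,50,10),"turq",d(s0,s8,245,215,35,25),d(t0,t8,120,262,60,38))
E
```

```text
knob 5.1 bell 3.8 1.2 roll 0.9 1.2 marker 10.0 46.9 turq 12.8 13.4
```

```bash

python3 -m pendant '{"offset":[[-0.8,0,0],[-1,0,0],[-1,0,0],[-1,-1,0],[-1,-1,0],[-0.5,-1,0],[0,-1,0],[0,-0.5,0]],"rot":[[0,0,0],[0,0,0],[0,0,0],[0,0,0],[0,0,0],[0,0,0],[0,0,0],[0,0,0]],"jaw":[-0.8,-0.8,-0.8,-0.8,-0.8,-0.8,-0.8,-0.8]}' 20
python3 - <<'E'
from h import *
cv2.imwrite("pics/s9.png",r.snapshot("scene")[:,:,::-1]);cv2.imwrite("pics/t9.png",r.snapshot("top")[:,:,::-1])
I=lambda n:cv2.imread(f"pics/{n}.png").astype(int)
d=lambda a,b,x,y,w,h:float(np.abs(I(a)[y:y+h,x:x+w]-I(b)[y:y+h,x:x+w]).mean().round(1))
print("knob",d("s3","s9",392,298,20,40),d("s4","s9",392,298,20,40),d("s2","s3",392,298,20,40))
for n in("s7","s8","s9"):print(n,"marker",d("scene0",n,314,248,20,20),"turq",d("scene0",n,245,215,35,25))
for n in("t7","t8","t9"):print(n,"marker",d("top0",n,248,230,50,10),"turq",d("top0",n,120,262,60,38),"sticks",d("t8",n,335,231,75,60))
E
```

```text
t: 40.23
tool_pos: [436.2, 250.3, 320.9]
eef_rot: [[-0.024, 0.95, -0.311], [-0.086, -0.312, -0.946], [-0.996, 0.004, 0.089]]
wrist_force: [-0.3, -0.0, -1.1]
opening: 0.9
finger_force: 0.0
knob 1.6 1.2 5.8
s7 marker 16.2 turq 23.9
s8 marker 10.0 turq 12.8
s9 marker 10.0 turq 0.8
t7 marker 70.9 turq 12.9 sticks 6.8
t8 marker 46.9 turq 13.4 sticks 0.0
t9 marker 26.2 turq 17.3 sticks 1.3
```

```bash
python3 - <<'E'
from h import *
I=lambda n:cv2.imread(f"pics/{n}.png").astype(int)
print(np.abs(I("scene0")-I("s9")).mean(2)[246:270,312:336:2].round().astype(int))
E
```

```text
[[  6   2   3   3   1   0   2   1   1   2   0   0]
 [  1   8   4   2   4   1   0   2   2   0   1   0]
 [  3   3   1   1   1   1   1   1   1   1   0   1]
 [  1   1   0   2   0   1   0   0   1   1   1   1]
 [  9   1   1   1   0   0   1   1   0   0   1   2]
 [ 32   1   1   2   1   2   1   0   2   0   0   0]
 [ 60   2   2   0   1   2   2   2   0   1   1   1]
 [ 72   1   2   1   1   1   0   0   1   1   0   3]
 [ 72  10   1   1   2   1   0   1   1   2   1   0]
 [ 80  30   2   1   1   1   1   2   1   1   1   0]
 [ 60  28   1   1   0   2   1   1   0   0   1   1]
 [ 54  29   1   0   0   5   3   1   0   0   1   0]
 [ 58  29   0   1   1   1   1   1   0   1   0   0]
 [ 59  28   1   0   0   1   1   0   1   0   2   1]
 [ 60  31   1   0   1   1   0   0   1   1   1   1]
 [ 60  32   1   1   1   1   0   2   0   1   1   0]
 [ 56  29   1   1   0   0   0   2   0   1   2   1]
 [ 55  28   2   1   1   2  35  34  37  16  15   1]
 [ 54  28   1   2   1  16  69  72 131  95  71  75]
 [ 54  28   0   1   1  32  74  46  49 101  69  76]
 [ 58  28   0   0   0  22  75  40  38  74  41  69]
 [ 63  29   0   1   0  33  76  58  39  38  47  64]
 [ 59  31   1   1   2  55  72  75  75  65  74  68]
 [ 58  30   2   1   1  87  92  98  97  90  85  69]]
```

The marker hasn't moved. The only differences are at the new stick outlines, so I'm handing in.

```bash
python3 -c "
from station import r
print(r.close_job())"
```

```text
the job is handed in; nothing more can be done
None
```

The bar is swung round to its stop, both candlesticks stand upright on the board with their feet wholly on it, the other things checked stayed where they were, and the job was handed in after about 40 s.

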